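# Unlock the toggle and tip out one bay of the tube tipper

## Task

Free the tube tipper: pull its locking bat outward along its length, flip it over to the other notch and let it spring fully home there. Then tip the twin-bay tote towards the receiving tray so that all three tubes of the open-sided bay roll into that tray, while the three tubes of the walled bay stay in theirs. Let the tote swing back level, and do not disturb the other things on the bench.

Things in the scene. Friction and masses are not known exactly. Their poses are not given: they have to be found in the camera images.
- tipper: fixed bench fixture: grey base plate 200 x 215 x 12 mm with white uprights carrying the tote, and the toggle housing. Origin on the bench surface, directly under the tote's tipping axis, at the middle of its length. Its x runs along the tote and the tipping axis, y from the tray side (-y) to the toggle side (+y), z up. Tote axis is 100 mm above the bench
- toggle (a joint): swing of the locking bat about a level axis parallel to the tipper's y, rad: 0 = locked, bat leaning 25 degrees (0.436 rad) to the tipper's -x; 0.872 = released, leaning 25 degrees to +x. It cannot swing while its cross pin sits in a notch of the steel gate: the bat must first be drawn out about 15 mm or more. While locked, a dog on its crank lies over the tongue of the tote and stops it tipping. No spring on the swing, only slight friction
- bat (a joint): how far the bat is drawn out along its own length, m: 0 = home, stop at 0.022. A spring pulls it home with 3 N at 0 and 7 N at 15 mm; let go over either notch it snaps home (0), let go between them it rides on the gate at about 12 mm or more
- bat_grip (a point): point on the axis of the bat's black head, moving with it: 122 mm from the swing axis when home, head there 22 mm across. The round head runs from 36 mm below this point along the bat (16 mm across) to 26 mm above it (25 mm across at 16 mm above). Nothing but the bat's thin shaft is above the gate, whose top is 65 mm from the swing axis
- toggle_pivot (a point): fixed point on the swing axis of the bat, in the bat's plane: 145 mm to +y of the tipper's origin and 65.5 mm above the bench. Its axes are the tipper's
- tote (a joint): tip of the tote about the tipper's x axis, rad: 0 = level, up to 0.7 = tipped, toggle side up and open side down to the tray. A spring returns it to level by itself, softly (0.15 N m at 0, 0.45 N m at 0.6); tubes start to roll out above about 0.11, 0.3 or more empties the bay
- divider_top (a point): middle of the top edge of the tote's divider wall, which stands along x directly above the tipping axis, 8 mm thick, 140 mm long, top 95 mm above the axis (195 mm above the bench). Moves with the tote. Pushing its toggle-side face towards the tray tips the tote. Tote 140 mm long (x), 170 mm wide (y), aluminium, 6 mm end walls 45 mm high over the axis
- bay_open (a point): middle of the floor of the open-sided bay, on the tray side (-y) of the divider; 81 mm wide, no outer wall; floor rises 6 degrees to its open edge. Moves with the tote
- bay_closed (a point): middle of the floor of the walled bay, on the toggle side (+y) of the divider; 75 mm wide inside, outer wall top 36 mm above the tipping axis. Moves with the tote; y across the bay, z up from the floor
- tray: fixed white open receiving tray 210 (x) x 200 (y) x 40 mm high, 5 mm walls, beside the tipper under the open edge of the tote; origin on the bench under its centre
- tube_a0: capped sample tube, a smooth cylinder 18 mm across and 100 mm long, 20 g, lying along the tote; origin at the middle of its axis, x along it. Rolls freely. Starts in the open-sided bay
- tube_a1: capped sample tube, a smooth cylinder 18 mm across and 100 mm long, 20 g, lying along the tote; origin at the middle of its axis, x along it. Rolls freely. Starts in the open-sided bay
- tube_a2: capped sample tube, a smooth cylinder 18 mm across and 100 mm long, 20 g, lying along the tote; origin at the middle of its axis, x along it. Rolls freely. Starts in the open-sided bay
- tube_b0: capped sample tube, a smooth cylinder 18 mm across and 100 mm long, 20 g, lying along the tote; origin at the middle of its axis, x along it. Rolls freely. Starts in the walled bay
- tube_b1: capped sample tube, a smooth cylinder 18 mm across and 100 mm long, 20 g, lying along the tote; origin at the middle of its axis, x along it. Rolls freely. Starts in the walled bay
- tube_b2: capped sample tube, a smooth cylinder 18 mm across and 100 mm long, 20 g, lying along the tote; origin at the middle of its axis, x along it. Rolls freely. Starts in the walled bay
- spray: bystander: white bottle 64 mm across, 170 mm high; origin under its base
- jar: bystander: amber jar 60 mm across, 70 mm high, beside the tipper; origin under its base
- cup: bystander: white cup 80 mm across, 100 mm high; origin under its base
Not all that is in view belongs to the job. What is shaped like the tube_b1 but pink is not meant.

How it is judged:
By the outcome, as a careful person would: the job done as asked, in the order asked, and still so for the second after the job is handed in, with the robot touching nothing.
It also fails if it takes over 54 s, if anything falls off the work surface, if the arm or the gripper's body presses on something with over 40 N, if the wrist force passes 120 N, or if a joint passes its speed limit or range.

## Robot

A 7-joint arm with a two-finger parallel gripper is mounted at the origin on the work surface. World frame = base frame: x ahead of the robot, y to its left, z up, the work surface at z = 0. Lengths are in m, angles in rad, forces in N, time in s.
With the tool pointing down it reaches from about 0.4 to 0.75 m from the base axis. Payload 19.5 kg.
Tool frame: the origin (TCP) lies on the centre line of the jaws, within the pads' length; the fingertips stand 14 mm ahead of it and the grasp point (between the pads) lies 5 mm behind it; z points along the fingers, x is the direction in which the jaws open and shut, and the axes are right-handed (so a half turn about z gives the same grasp; the last joint's range is limited). The gripper opens to 85 mm and grips with 20 to 120 N. Pads are 22 mm wide; open, the fingers measure 114 mm over their backs; the gripper's body (76 mm by 85 mm) begins 54 mm behind the grasp point. The pads swing forward as they close: fully open they stand 13 mm farther back than shut.
Start: joints at [1.094, 0.707, -0.028, 1.485, 0.022, 0.951, -0.075], TCP at [0.242, -0.521, 0.245] pointing down, gripper open.
Joint ranges: [-2.71, 2.71], [-0.32, 2.16], [-1.57, 1.52], [0, 2.45], [-1.46, 4.6], [0, 2.02], [-2.83, 2.83]. Speed limits (rad/s): [1.89, 1.89, 2.57, 2.57, 3.01, 3.01, 3.01].

## Interface

Orientations are given as a unit quaternion [w, x, y, z].
In Python, from plant import monitor, imaging, bot gives the robot as it stands. The module is installed in compiled form; this text tells all that it offers.
- The arm moves only by the tool move_arm, never from a script. Its argument "targets" is a list of rows, each an object with "offset": the shift along the tool's x, y, z in mm, a list of three; "delta_rot": the turn, a rotation vector about the tool's x, y, z in rad, a list of three. In form: [{"offset": [x, y, z], "delta_rot": [rx, ry, rz]}, ...]. A call has 1 to 10 rows; each row shifts and turns the commanded pose from where the row before left it, along the tool's axes as they then stand; what a row does not reach is not made up. A row lasts 1/12 s, in which the tool goes at most 41.7 mm and 7.16 degrees, less where a joint would pass 70% of its speed; a pose out of reach is approached as far as the arm can. A call with a gripper value outside its range is refused whole. "gripper" is the opening, from -1 (shut) to 1 (fully open), so that 0 is half open, set as the call begins (left out, the last holds). The fingers move at their own pace and stop on an object; "grip_force" is the grip in N (left out, the last holds). Time passes only in rows, so rows that do not move let the fingers close. It gives the time, the measured TCP pose, the force and the opening at its end, in the units of the state.
- monitor.observe(): the state, without advancing time (a new reading comes with each control period).
- imaging.grab_frame(name): name is "scene" or "side" or "wrist"; returns a dict with "img" (480x640x3 uint8, blue, green, red), "fx", "fy", "cx", "cy" (pixels), "dist_coeffs" ([k1, k2, p1, p2, k3] as OpenCV has them; the pictures are not rectified), "pose" (4x4, takes a point from camera to world coordinates); the wrist camera has in their place "T_tool_cam" (4x4, takes a point from camera to tool coordinates, whose origin is the TCP and whose axes are the tool frame's). Camera axes: x right, y down, z forward; pixel columns grow to the right and rows downward; lengths in m; the calibration is good to about 2 mm. A picture is of the moment at which its call begins: read the wrist's pose just before it. There is no depth.
- bot.job_done(): hands the job in, once; it reports no verdict.
The state is a dict: "t": time; "joint_positions": joint angles; "joint_velocities": joint speeds; "effort": joint torques, N m; "eef_pos": TCP position; "tool_rot": TCP orientation; "force": force on the tool from outside, world axes, zero at the start; "ft_torque": the same for the moment, N m; "grip_width": finger opening in m.
Only numpy, scipy, OpenCV 4.12 (cv2) and the standard library are available. Lean on these libraries where they do the work, as an engineer would, in place of code of your own. Each camera call takes 0.05 s, during which the arm holds its last target.

## Working session

There is one attempt and no reset: what is moved stays moved. The work goes in short steps, Python scripts to look and compute and a tool call to move; the robot and the scene stay as the last step left them, time stands still between calls to the robot, and variables do not carry over. Pictures are saved under pics/ and viewed, and the job is handed in when it is done.

Besides the shell and the picture viewer there is one more tool, called after "Emit:" as name([rows], argument=value, ...), one row to a line, values as JSON. move_arm: Moves the arm, as the interface text tells. Its arguments: {"type":"object","properties":{"targets":{"type":"array","items":{"type":"object","properties":{"offset":{"type":"array","items":{"type":"number"}},"delta_rot":{"type":"array","items":{"type":"number"}}}}},"gripper":{"type":"number"},"grip_force":{"type":"number"}},"required":["targets"]}

```bash
mkdir -p pics; ls
cat > h.py <<'E'
import numpy as np,cv2
from plant import monitor, imaging, bot
def ray(f,u,v,T=None):
    K=np.array([[f['fx'],0,f['cx']],[0,f['fy'],f['cy']],[0,0,1.]])
    p=cv2.undistortPoints(np.array([[[u,v]]],float),K,np.array(f['dist_coeffs'],float))[0,0]
    T=np.array(f['pose']) if T is None else T
    return T[:3,3],T[:3,:3]@np.array([p[0],p[1],1.])
def onz(f,u,v,z,T=None):
    o,d=ray(f,u,v,T); return o+d*(z-o[2])/d[2]
def tri(f1,p1,f2,p2):
    o1,d1=ray(f1,*p1);o2,d2=ray(f2,*p2)
    A=np.stack([d1,-d2],1);s=np.linalg.lstsq(A,o2-o1,rcond=None)[0]
    a=o1+d1*s[0];b=o2+d2*s[1];return (a+b)/2,np.linalg.norm(a-b)
def proj(f,P,T=None):
    K=np.array([[f['fx'],0,f['cx']],[0,f['fy'],f['cy']],[0,0,1.]])
    T=np.array(f['pose']) if T is None else T
    W=np.linalg.inv(T)
    r=cv2.projectPoints(np.atleast_2d(np.array(P,float)),cv2.Rodrigues(W[:3,:3])[0],W[:3,3],K,np.array(f['dist_coeffs'],float))[0]
    return r[:,0]
E
python3 - <<'E'
from h import *
s=monitor.observe();print({k:np.round(v,3).tolist() for k,v in s.items()})
import pickle
for n in ['scene','side','wrist']:
    f=imaging.grab_frame(n);cv2.imwrite(f'pics/{n}0.png',f['img']);pickle.dump(f,open(n+'0.pkl','wb'))
    print(n,f['fx'],f['cx'],f['cy'],np.round(f.get('pose',f.get('T_tool_cam')),3).tolist())
E
```

```text
pics
{'t': 0.0, 'joint_positions': [1.094, 0.707, -0.028, 1.485, 0.022, 0.951, -0.076], 'joint_velocities': [0.0, -0.001, 0.001, 0.001, -0.0, 0.001, -0.0], 'effort': [0.001, -88.322, 1.235, -23.617, 0.017, 0.007, 0.0], 'eef_pos': [0.242, -0.521, 0.245], 'tool_rot': [-0.0, 0.843, -0.538, -0.0], 'force': [-0.072, -0.37, -0.114], 'ft_torque': [0.043, -0.029, 0.046], 'grip_width': 0.085}
scene 577.1884631237142 325.66190553842756 228.49899507145133 [[0.547, 0.656, -0.52, 1.174], [0.837, -0.43, 0.338, -0.25], [-0.002, -0.62, -0.784, 1.057], [0.0, 0.0, 0.0, 1.0]]
side 485.2973151998108 310.6955065571191 240.55372955310574 [[-0.95, -0.188, 0.248, 0.261], [-0.311, 0.611, -0.728, 1.038], [-0.015, -0.769, -0.639, 0.895], [0.0, 0.0, 0.0, 1.0]]
wrist 349.80520721650225 323.9990153174542 239.94769895851425 [[1.0, -0.0, -0.0, 0.0], [0.001, 0.966, 0.258, -0.065], [0.0, -0.258, 0.966, -0.127], [0.0, 0.0, 0.0, 1.0]]
```

View pics/scene0.png

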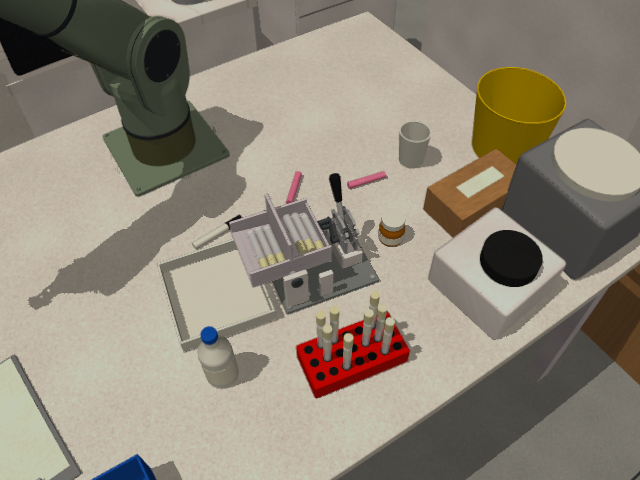

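View pics/side0.png

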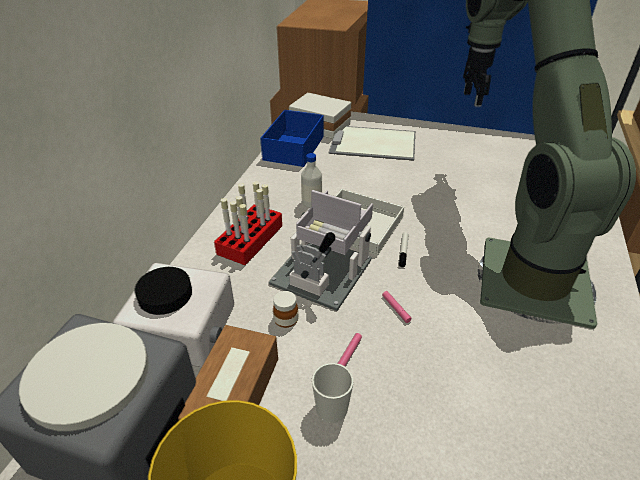

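View pics/wrist0.png

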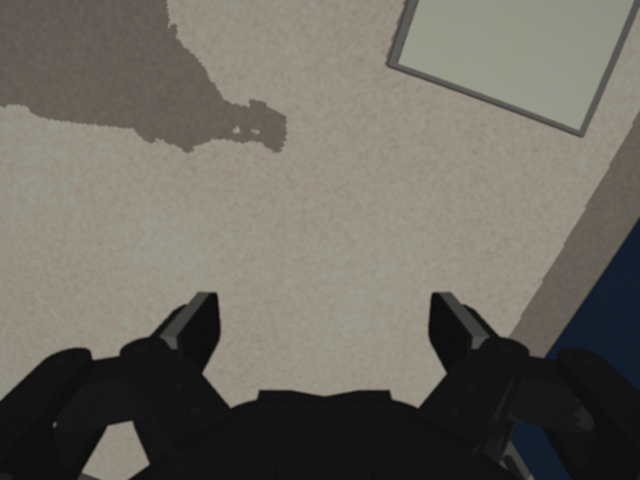

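Run:
```python
import cv2
a=cv2.imread('pics/scene0.png');b=cv2.imread('pics/side0.png')
cv2.imwrite('pics/sc_c.png',cv2.resize(a[160:360,150:410],None,fx=3,fy=3,interpolation=2)[:600,:780])
cv2.imwrite('pics/si_c.png',cv2.resize(b[170:330,230:430],None,fx=3.7,fy=3.7,interpolation=2))
```

```text
(no output)
```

View pics/sc_c.png

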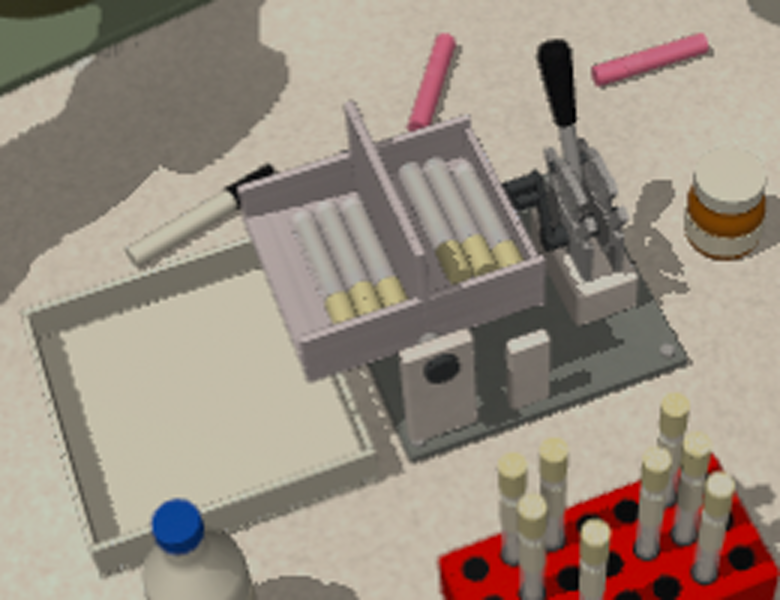

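View pics/si_c.png

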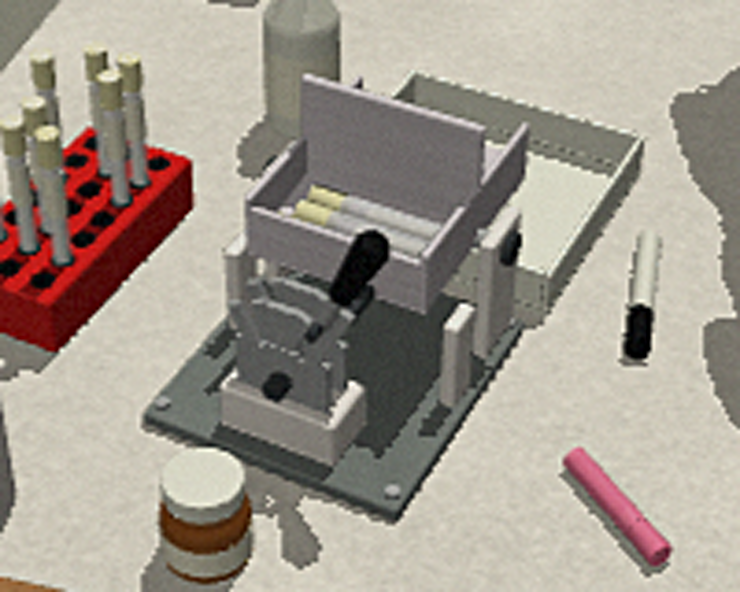

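Run:
```python
from h import *;import pickle
sc=pickle.load(open('scene0.pkl','rb'));si=pickle.load(open('side0.pkl','rb'))
C=lambda u,v:(150+u/3,160+v/3); D=lambda u,v:(230+u/3.7,170+v/3.7)
P={'sc++':onz(sc,*C(688,360),.012),'sc+-':onz(sc,*C(410,460),.006),
'si++':onz(si,*D(145,418),.012),'si-+':onz(si,*D(398,519),.006),'si--':onz(si,*D(521,330),.012)}
for k,v in P.items():print(k,v.round(3))
print('len',np.linalg.norm(P['sc++']-P['sc+-']),np.linalg.norm(P['si++']-P['si-+']),np.linalg.norm(P['si-+']-P['si--']))
# divider top z .195
a=onz(sc,*C(350,102),.195);b=onz(si,*D(304,77),.195);c=onz(si,*D(484,130),.195);
print('div far(-x) sc',a.round(3),'side -x',c.round(3),'side +x',b.round(3),np.linalg.norm(b-c))
# bat head top
print('bathead top',tri(sc,C(553,46),si,D(372,243)))
# jar, tube ends
print('sidejar',onz(si,*D(203,580),0))
```

```text
sc++ [0.663 0.22  0.012]
sc+- [0.621 0.012 0.006]
si++ [0.653 0.227 0.012]
si-+ [0.46  0.259 0.006]
si-- [0.423 0.059 0.012]
len 0.21247421346240794 0.19512037648058048 0.20325882417776908
div far(-x) sc [0.464 0.071 0.195] side -x [0.457 0.074 0.195] side +x [0.591 0.049 0.195] 0.1366756027511271
bathead top (array([0.49486427, 0.21223156, 0.19550799]), np.float64(0.001603488316543833))
sidejar [0.56697534 0.34172757 0.        ]
```

```bash
cat > p.py <<'E'
from h import *
from scipy.spatial.transform import Rotation as R
import json
yaw=-0.18
O=np.array([.526,.061,0]); 
def setf(o,y):
    global O,yaw; O=np.array(o,float);yaw=y
def ax(): 
    return np.array([np.cos(yaw),np.sin(yaw),0]),np.array([-np.sin(yaw),np.cos(yaw),0]),np.array([0,0,1.])
def W(p): x,y,z=ax(); return O+p[0]*x+p[1]*y+p[2]*z
def tool(th,psi=0):
    "tool x=+tipper y, tool z down, leaning th from vertical; th>0: hand leans to +x"
    x,y,z=ax(); tz=-(np.sin(th)*x+np.cos(th)*z); tx=y; ty=np.cross(tz,tx)
    return R.from_matrix(np.stack([tx,ty,tz],1))
def cur():
    s=monitor.observe(); q=s['tool_rot']; return np.array(s['eef_pos']),R.from_quat([q[1],q[2],q[3],q[0]])
def rows(p0,r0,p1,r1,n,via=None):
    rv=(r0.inv()*r1).as_rotvec(); out=[];rc=r0;pc=p0
    for i in range(n):
        t=(i+1)/n
        pt=p0+(p1-p0)*t if via is None else (1-t)**2*p0+2*t*(1-t)*via+t*t*p1
        off=np.round(rc.inv().apply(pt-pc)*1000,1); d=np.round(rv/n,4)
        out.append({"offset":off.tolist(),"delta_rot":d.tolist()})
        pc=pc+rc.apply(off/1000); rc=rc*R.from_rotvec(d)
    for k in range(0,n,10): print(json.dumps(out[k:k+10]).replace(' ',''))
    return pc,rc
E
python3 - <<'E'
from p import *
p,r=cur();print(p,r.as_matrix().round(3).tolist())
rows(p,r,W([-.06,.06,.40]),tool(0),22,via=np.array([.50,-.40,.40]))
E
```

```text
[ 0.24211072 -0.52134486  0.2449658 ] [[0.421, -0.907, -0.0], [-0.907, -0.421, 0.001], [-0.001, 0.0, -1.0]]
[{"offset":[-1.2,-25.7,-13.8],"delta_rot":[-0.0,0.0,-0.1149]},{"offset":[-0.2,-25.6,-13.1],"delta_rot":[-0.0,0.0,-0.1149]},{"offset":[0.7,-25.6,-12.5],"delta_rot":[-0.0,0.0,-0.1149]},{"offset":[1.5,-25.7,-11.8],"delta_rot":[-0.0,0.0,-0.1149]},{"offset":[2.6,-26.0,-11.2],"delta_rot":[-0.0,0.0,-0.1149]},{"offset":[3.6,-26.3,-10.6],"delta_rot":[-0.0,0.0,-0.1149]},{"offset":[4.8,-26.8,-9.9],"delta_rot":[-0.0,0.0,-0.1149]},{"offset":[6.2,-27.2,-9.3],"delta_rot":[-0.0,0.0,-0.1149]},{"offset":[7.9,-27.7,-8.6],"delta_rot":[-0.0,0.0,-0.1149]},{"offset":[9.6,-28.3,-8.0],"delta_rot":[-0.0,0.0,-0.1149]}]
[{"offset":[11.6,-28.6,-7.4],"delta_rot":[-0.0,0.0,-0.1149]},{"offset":[14.0,-29.0,-6.7],"delta_rot":[-0.0,0.0,-0.1149]},{"offset":[16.4,-29.1,-6.1],"delta_rot":[-0.0,0.0,-0.1149]},{"offset":[19.2,-29.0,-5.4],"delta_rot":[-0.0,0.0,-0.1149]},{"offset":[22.1,-28.6,-4.8],"delta_rot":[-0.0,0.0,-0.1149]},{"offset":[25.2,-28.0,-4.1],"delta_rot":[-0.0,0.0,-0.1149]},{"offset":[28.5,-26.9,-3.5],"delta_rot":[-0.0,0.0,-0.1149]},{"offset":[31.8,-25.5,-2.9],"delta_rot":[-0.0,0.0,-0.1149]},{"offset":[35.2,-23.6,-2.2],"delta_rot":[-0.0,0.0,-0.1149]},{"offset":[38.6,-21.2,-1.5],"delta_rot":[-0.0,0.0,-0.1149]}]
[{"offset":[41.8,-18.5,-1.0],"delta_rot":[-0.0,0.0,-0.1149]},{"offset":[45.0,-15.1,-0.3],"delta_rot":[-0.0,0.0,-0.1149]}]
```

Emit:
move_arm([
  {"offset":[-1,-26,-14],"delta_rot":[0,0,-0.115]},
  {"offset":[0,-26,-13],"delta_rot":[0,0,-0.115]},
  {"offset":[1,-26,-12],"delta_rot":[0,0,-0.115]},
  {"offset":[2,-26,-12],"delta_rot":[0,0,-0.115]},
  {"offset":[3,-26,-11],"delta_rot":[0,0,-0.115]},
  {"offset":[4,-26,-11],"delta_rot":[0,0,-0.115]},
  {"offset":[5,-27,-10],"delta_rot":[0,0,-0.115]},
  {"offset":[6,-27,-9],"delta_rot":[0,0,-0.115]},
  {"offset":[8,-28,-9],"delta_rot":[0,0,-0.115]},
  {"offset":[10,-28,-8],"delta_rot":[0,0,-0.115]},
])

```text
t: 0.98
eef_pos: [0.422, -0.3262, 0.3547]
tool_rot: [0.0, 1.0, 0.01, -0.0]
force: [0.3, -0.0, 0.5]
grip_width: 0.0854
```

Emit:
move_arm([
  {"offset":[12,-29,-7],"delta_rot":[0,0,-0.115]},
  {"offset":[14,-29,-7],"delta_rot":[0,0,-0.115]},
  {"offset":[16,-29,-6],"delta_rot":[0,0,-0.115]},
  {"offset":[19,-29,-5],"delta_rot":[0,0,-0.115]},
  {"offset":[22,-29,-5],"delta_rot":[0,0,-0.115]},
  {"offset":[25,-28,-4],"delta_rot":[0,0,-0.115]},
  {"offset":[28,-27,-4],"delta_rot":[0,0,-0.115]},
  {"offset":[31,-26,-3],"delta_rot":[0,0,-0.115]},
  {"offset":[33,-24,-2],"delta_rot":[0,0,-0.115]},
  {"offset":[35,-20,-1],"delta_rot":[0,0,-0.115]},
])

```text
t: 1.82
eef_pos: [0.4771, 0.0333, 0.3986]
tool_rot: [0.0, 0.834, 0.552, 0.0]
force: [0.8, 0.0, 0.6]
grip_width: 0.0854
```

Run:
```python
from p import *
p,r=cur();print(p,r.as_matrix().round(3).tolist(),monitor.observe()['joint_positions'],monitor.observe()['t'])
rows(p,r,W([-.06,.06,.40]),tool(0),5)
```

```text
[0.47709133 0.03326148 0.39855157] [[0.391, 0.92, 0.0], [0.92, -0.391, 0.0], [0.0, 0.0, -1.0]] [ 0.27634115  0.4610928  -0.71093985  1.5017214   0.30682452  1.29249116
  0.70196827] 1.8167
[{"offset":[18.0,-7.5,-0.3],"delta_rot":[0.0,-0.0,-0.0443]},{"offset":[18.3,-6.7,-0.3],"delta_rot":[0.0,-0.0,-0.0443]},{"offset":[18.6,-5.9,-0.3],"delta_rot":[0.0,-0.0,-0.0443]},{"offset":[18.8,-5.0,-0.3],"delta_rot":[0.0,-0.0,-0.0443]},{"offset":[19.1,-4.3,-0.2],"delta_rot":[0.0,-0.0,-0.0443]}]
```

Emit:
move_arm([
  {"offset":[18,-7,0],"delta_rot":[0,0,-0.044]},
  {"offset":[18,-7,0],"delta_rot":[0,0,-0.044]},
  {"offset":[18,-6,0],"delta_rot":[0,0,-0.044]},
  {"offset":[19,-5,0],"delta_rot":[0,0,-0.044]},
  {"offset":[19,-4,0],"delta_rot":[0,0,-0.044]},
  {"offset":[0,0,0],"delta_rot":[0,0,0]},
  {"offset":[0,0,0],"delta_rot":[0,0,0]},
])

```text
t: 2.4
eef_pos: [0.4786, 0.1286, 0.3981]
tool_rot: [-0.0, 0.77, 0.638, -0.0]
force: [-0.1, 0.0, -1.0]
grip_width: 0.0857
```

Run:
```python
from p import *
import pickle
p,r=cur();print(p,r.as_matrix().round(3).tolist(),monitor.observe()['joint_positions'],monitor.observe()['t'])
f=imaging.grab_frame('wrist')
T=np.eye(4);T[:3,:3]=r.as_matrix();T[:3,3]=p;f['pose']=T@np.array(f['T_tool_cam'])
pickle.dump(f,open('w1.pkl','wb'));cv2.imwrite('pics/w1.png',f['img'])
```

```text
[0.47858814 0.12856469 0.39809784] [[0.185, 0.983, -0.001], [0.983, -0.185, 0.0], [-0.0, -0.001, -1.0]] [ 0.0937774   0.50401653 -0.76227069  1.44545926  0.35001713  1.33177954
  0.69615925] 2.4
```

View pics/w1.png

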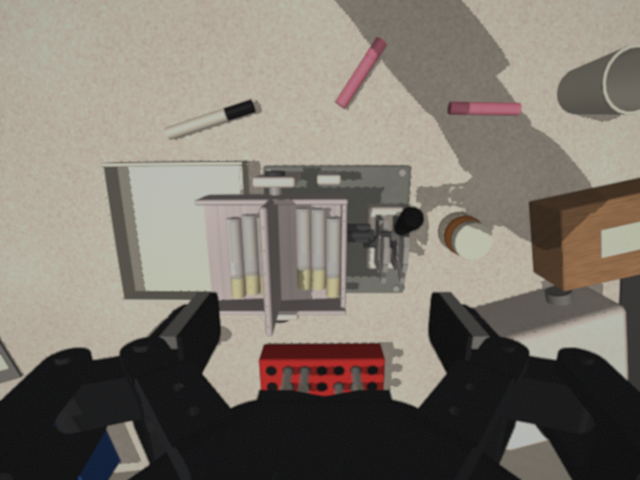

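Run:
```python
import cv2
a=cv2.imread('pics/w1.png')
cv2.imwrite('pics/w1c.png',cv2.resize(a[155:345,190:450],None,fx=3,fy=3,interpolation=2))
```

```text
(no output)
```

View pics/w1c.png

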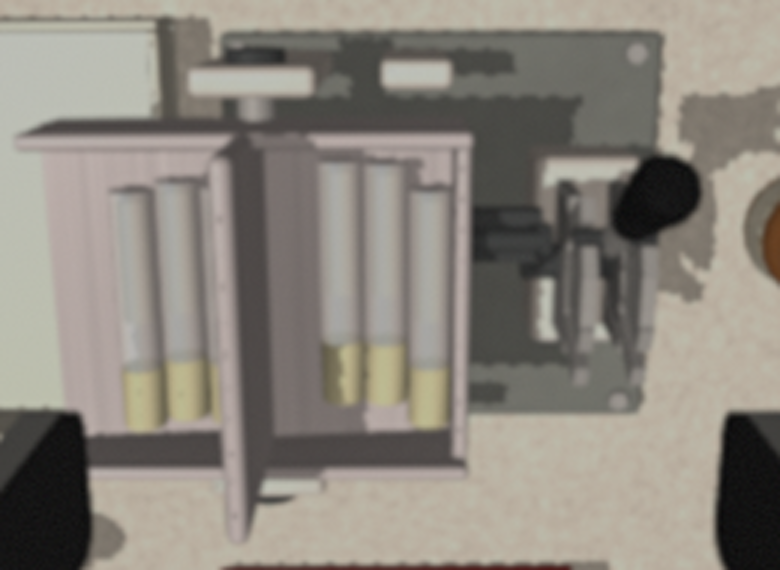

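Run:
```python
from h import *;import pickle
sc=pickle.load(open('scene0.pkl','rb'));si=pickle.load(open('side0.pkl','rb'));w=pickle.load(open('w1.pkl','rb'))
C=lambda u,v:(150+u/3,160+v/3); D=lambda u,v:(230+u/3.7,170+v/3.7); E=lambda u,v:(190+u/3,155+v/3)
a=onz(w,*E(222,157),.195);b=onz(w,*E(237,540),.195);print('div',a,b,np.linalg.norm(a-b),(a+b)/2, 'yaw',np.arctan2(*(b-a)[[1,0]]))
A=onz(w,*E(223,32),.012);B=onz(w,*E(662,33),.012);Cc=onz(w,*E(640,412),.012)
print(A,B,Cc,np.linalg.norm(A-B),np.linalg.norm(B-Cc),'yaw',np.arctan2(-(B-A)[0],(B-A)[1]),np.arctan2(*(Cc-B)[[1,0]]))
print('tri head sc-w',tri(sc,C(553,50),w,E(668,185)),'si-w',tri(si,D(372,246),w,E(668,185)))
# tote corners z .145 : -x end wall
for n,q in (('-x-y',(22,140)),('-x+y',(472,135)),('+x+y',(466,472))):print(n,onz(w,*E(*q),.145))
```

```text
div [0.45870299 0.07357903 0.195     ] [0.59263919 0.04735796 0.195     ] 0.13647875531320122 [0.52567109 0.0604685  0.195     ] yaw -0.19332769482587966
[0.42437167 0.0509625  0.012     ] [0.4637939  0.25845356 0.012     ] [0.6572886  0.22283296 0.012     ] 0.2112028686761392 0.19674609726681394 yaw -0.1877569632104429 -0.1820525270331252
tri head sc-w (array([0.49505881, 0.21303503, 0.19067092]), np.float64(8.787755542646665e-05)) si-w (array([0.49417043, 0.21236161, 0.19388771]), np.float64(0.00024048211701202199))
-x-y [ 0.44551375 -0.00739496  0.145     ]
-x+y [0.47451156 0.15487892 0.145     ]
+x+y [0.60685437 0.12991961 0.145     ]
```

```bash
sed -i 's/^yaw=.*/yaw=-0.187/; s/^O=.*/O=np.array([.5255,.0602,0])/' p.py
cat >> p.py <<'E'
S25=np.radians(25)
def bat(s,th): return W([s*np.sin(th),.145,.0655+s*np.cos(th)])
E
python3 - <<'E'
from p import *
p,r=cur();
q=rows(p,r,bat(.21,-S25),tool(-S25),9)
print(bat(.21,-S25))
print(tool(-S25).as_matrix().round(3).tolist())
E
```

```text
[{"offset":[9.7,-3.4,15.8],"delta_rot":[-0.0485,0.0001,-0.0]},{"offset":[9.7,-4.1,15.6],"delta_rot":[-0.0485,0.0001,-0.0]},{"offset":[9.7,-4.9,15.5],"delta_rot":[-0.0485,0.0001,-0.0]},{"offset":[9.7,-5.6,15.1],"delta_rot":[-0.0485,0.0001,-0.0]},{"offset":[9.7,-6.3,14.9],"delta_rot":[-0.0485,0.0001,-0.0]},{"offset":[9.7,-7.1,14.5],"delta_rot":[-0.0485,0.0001,-0.0]},{"offset":[9.7,-7.7,14.2],"delta_rot":[-0.0485,0.0001,-0.0]},{"offset":[9.7,-8.4,13.8],"delta_rot":[-0.0485,0.0001,-0.0]},{"offset":[9.7,-9.1,13.4],"delta_rot":[-0.0485,0.0001,-0.0]}]
[0.46525464 0.21917179 0.25582464]
[[0.186, 0.891, 0.415], [0.983, -0.168, -0.079], [0.0, 0.423, -0.906]]
```

Emit:
move_arm([
  {"offset":[10,-3,16],"delta_rot":[-0.0485,0,0]},
  {"offset":[10,-4,16],"delta_rot":[-0.0485,0,0]},
  {"offset":[10,-5,15],"delta_rot":[-0.0485,0,0]},
  {"offset":[10,-6,15],"delta_rot":[-0.0485,0,0]},
  {"offset":[10,-6,15],"delta_rot":[-0.0485,0,0]},
  {"offset":[10,-7,14],"delta_rot":[-0.0485,0,0]},
  {"offset":[9,-8,14],"delta_rot":[-0.0485,0,0]},
  {"offset":[9,-8,14],"delta_rot":[-0.0485,0,0]},
  {"offset":[9,-9,14],"delta_rot":[-0.0485,0,0]},
  {"offset":[0,0,0],"delta_rot":[0,0,0]},
], gripper=0.1, grip_force=35)

```text
t: 3.28
eef_pos: [0.4644, 0.2202, 0.2544]
tool_rot: [0.166, 0.751, 0.623, 0.138]
force: [-0.9, 0.3, 0.1]
grip_width: 0.0467
```

```bash
cat > look.py <<'E'
from p import *
import sys
p,r=cur();s=monitor.observe();print(p.round(4),np.round(s['joint_positions'],2),s['t'],np.round(s['force'],1),s['grip_width'])
T=np.eye(4);T[:3,:3]=r.as_matrix();T[:3,3]=p
for n in sys.argv[2:]:
    f=imaging.grab_frame(n)
    if n=='wrist': f['pose']=T@np.array(f['T_tool_cam'])
    import pickle;pickle.dump(f,open(f'{n}{sys.argv[1]}.pkl','wb'))
    im=f['img']
    if n=='scene': im=cv2.resize(im[130:330,140:420],None,fx=2.8,fy=2.8,interpolation=2)
    if n=='side': im=cv2.resize(im[140:330,220:460],None,fx=3,fy=3,interpolation=2)
    cv2.imwrite(f'pics/{n}{sys.argv[1]}.png',im)
E
python3 look.py 2 wrist
python3 - <<'E'
from p import *
p,r=cur();import pickle
w=pickle.load(open('wrist2.pkl','rb'));print(proj(w,[bat(.148,-S25),bat(.122,-S25),bat(.086,-S25)]))
rows(p,r,bat(.115,-S25),tool(-S25),5)
E
```

```text
[0.4644 0.2202 0.2544] [-0.46  0.54 -0.39  2.03  1.09  0.63 -0.3 ] 3.2833 [-0.9  0.3  0.1] 0.0466877531935681
[[323.58104741 269.19191639]
 [323.59344545 255.47722014]
 [323.60672051 240.86236192]]
[{"offset":[0.1,0.1,19.0],"delta_rot":[-0.0005,0.0002,0.0005]},{"offset":[0.0,0.0,19.0],"delta_rot":[-0.0005,0.0002,0.0005]},{"offset":[0.0,0.1,19.0],"delta_rot":[-0.0005,0.0002,0.0005]},{"offset":[0.1,-0.0,19.0],"delta_rot":[-0.0005,0.0002,0.0005]},{"offset":[0.0,0.0,19.0],"delta_rot":[-0.0005,0.0002,0.0005]}]
```

View pics/wrist2.png

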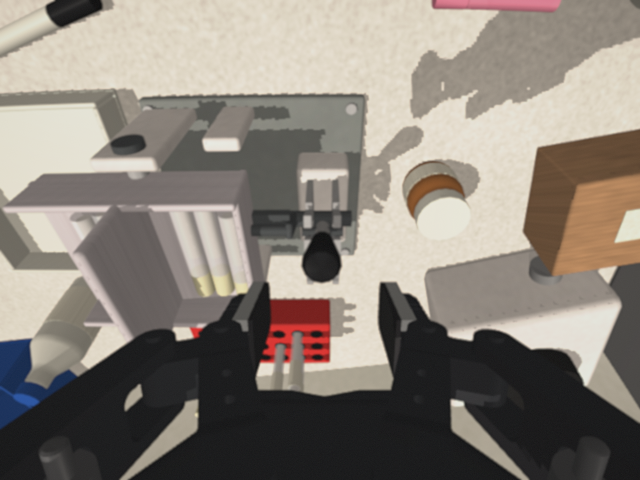

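Emit:
move_arm([
  {"offset":[-1,0,19],"delta_rot":[0,0,0]},
  {"offset":[0,0,19],"delta_rot":[0,0,0]},
  {"offset":[0,0,19],"delta_rot":[0,0,0]},
  {"offset":[0,0,19],"delta_rot":[0,0,0]},
  {"offset":[0,0,19],"delta_rot":[0,0,0]},
  {"offset":[0,0,0],"delta_rot":[0,0,0]},
  {"offset":[0,0,0],"delta_rot":[0,0,0]},
])

```text
t: 3.92
eef_pos: [0.5059, 0.2088, 0.1709]
tool_rot: [0.167, 0.753, 0.622, 0.137]
force: [-1.1, -0.2, 0.1]
grip_width: 0.0469
```

```bash
python3 look.py 3 wrist side
python3 - <<'E'
from p import *
p,r=cur(); d=p-bat(.115,-S25); print(d, r.inv().apply(d))
E
```

```text
[0.5059 0.2088 0.1709] [-0.47  0.72 -0.26  2.05  1.42  0.49 -0.58] 3.9167 [-1.1 -0.2  0.1] 0.046867622570099604
[ 0.00088709 -0.00200691  0.00202037] [-0.00180459  0.00198346 -0.00130607]
```

View pics/wrist3.png

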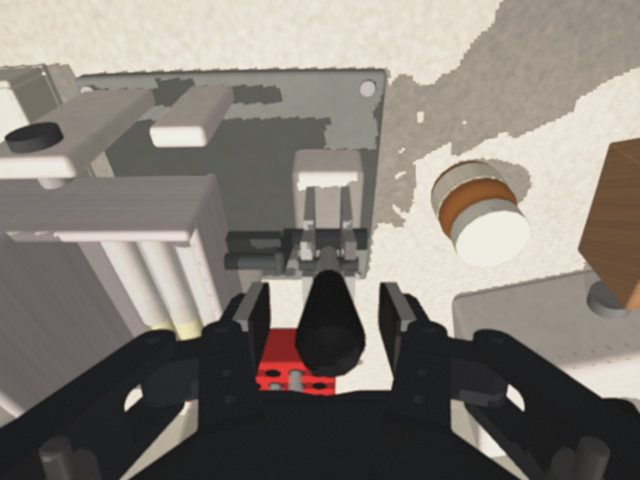

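View pics/side3.png

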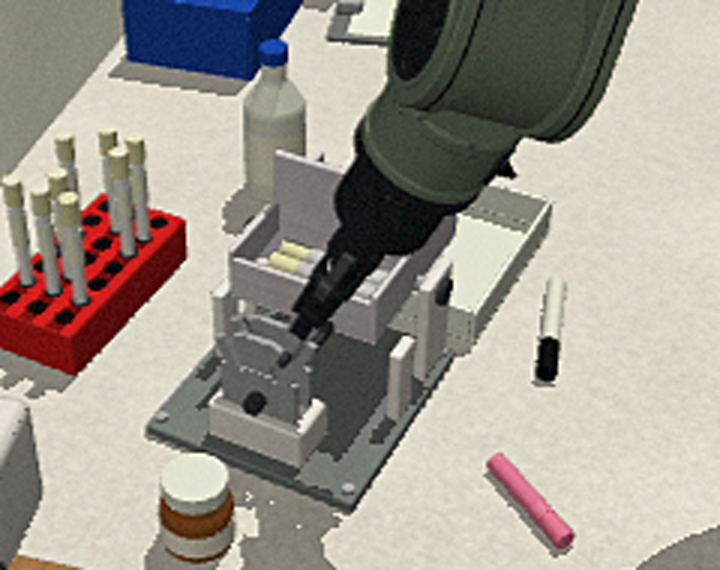

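Emit:
move_arm([
  {"offset":[1.6,-1.5,1],"delta_rot":[0,0,0]},
  {"offset":[0,0,0],"delta_rot":[0,0,0]},
])

```text
t: 4.18
eef_pos: [0.5045, 0.2123, 0.1696]
tool_rot: [0.166, 0.752, 0.623, 0.138]
force: [0.9, 0.1, 0.2]
grip_width: 0.0471
```

Emit:
move_arm([
  {"offset":[0,0,0],"delta_rot":[0,0,0]},
  {"offset":[0,0,0],"delta_rot":[0,0,0]},
  {"offset":[0,0,0],"delta_rot":[0,0,0]},
  {"offset":[0,0,0],"delta_rot":[0,0,0]},
  {"offset":[0,0,0],"delta_rot":[0,0,0]},
  {"offset":[0,0,0],"delta_rot":[0,0,0]},
], gripper=-1, grip_force=40)

```text
t: 4.68
eef_pos: [0.5045, 0.2117, 0.1693]
tool_rot: [0.166, 0.752, 0.623, 0.138]
force: [-4.7, -3.1, 9.9]
grip_width: 0.0227
```

```bash
python3 look.py 4 wrist
python3 - <<'E'
from p import *
p,r=cur(); d=p-bat(.115,-S25); print(d, r.inv().apply(d),monitor.observe()['ft_torque'])
E
```

```text
[0.5045 0.2117 0.1693] [-0.47  0.72 -0.26  2.05  1.43  0.49 -0.6 ] 4.6833 [-4.7 -3.1  9.9] 0.02271687959808585
[-2.23211137e-04  2.20816799e-05 -4.68026731e-04] [-1.96354767e-05 -4.00017189e-04  3.30091698e-04] [-0.56297364  0.60312977 -0.25075351]
```

View pics/wrist4.png

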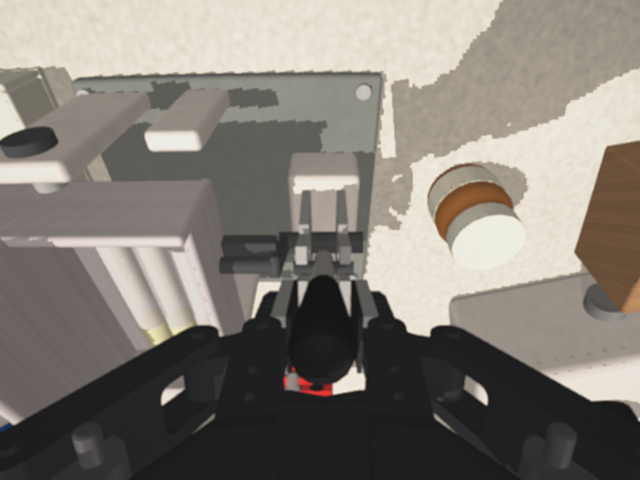

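Emit:
move_arm([
  {"offset":[0,0,-6],"delta_rot":[0,0,0]},
  {"offset":[0,0,-6],"delta_rot":[0,0,0]},
  {"offset":[0,0,-6],"delta_rot":[0,0,0]},
  {"offset":[0,0,0],"delta_rot":[0,0,0]},
  {"offset":[0,0,0],"delta_rot":[0,0,0]},
])

```text
t: 5.15
eef_pos: [0.497, 0.2132, 0.1854]
tool_rot: [0.166, 0.752, 0.623, 0.138]
force: [2.5, -4.4, -6.2]
grip_width: 0.0231
```

```bash
python3 look.py 5 wrist
python3 - <<'E'
from p import *
p,r=cur(); d=p-bat(.133,-S25); print(d, r.inv().apply(d),monitor.observe()['ft_torque'], r.inv().apply(monitor.observe()['force']))
# swing rows
n=9; out=[];pc,rc=p,r
s=.133
for i in range(n):
    th=-S25+(2*S25)*(i+1)/n; pt=bat(s,th)
    off=np.round(rc.inv().apply(pt-pc)*1000,1); dr=np.round((rc.inv()*tool(th)).as_rotvec(),4)
    print(off,dr); pc=pc+rc.apply(off/1000); rc=rc*R.from_rotvec(dr)
E
```

```text
[0.497  0.2132 0.1854] [-0.48  0.68 -0.27  2.05  1.36  0.5  -0.53] 5.15 [ 2.5 -4.4 -6.2] 0.02312697472953411
[-1.37765912e-04  5.35578904e-05 -8.85546261e-04] [ 2.72302182e-05 -5.04960620e-04  7.41831088e-04] [-0.48377011  0.33224661 -0.21391119] [-3.32270261  1.25010835  7.41250927]
[-0.  13.4 -0.1] [ 0.0956  0.0004 -0.0002]
[-0.  12.9  0.6] [ 0.097 -0.     0.   ]
[-0.  12.8  0.6] [ 0.0969 -0.      0.    ]
[-0.  12.9  0.6] [ 0.097 -0.     0.   ]
[-0.  12.9  0.7] [0.097 0.    0.   ]
[-0.  12.9  0.6] [0.0969 0.     0.    ]
[-0.  12.8  0.6] [0.097 0.    0.   ]
[-0.  12.9  0.6] [0.097 0.    0.   ]
[-0.  12.9  0.7] [0.0969 0.     0.    ]
```

View pics/wrist5.png

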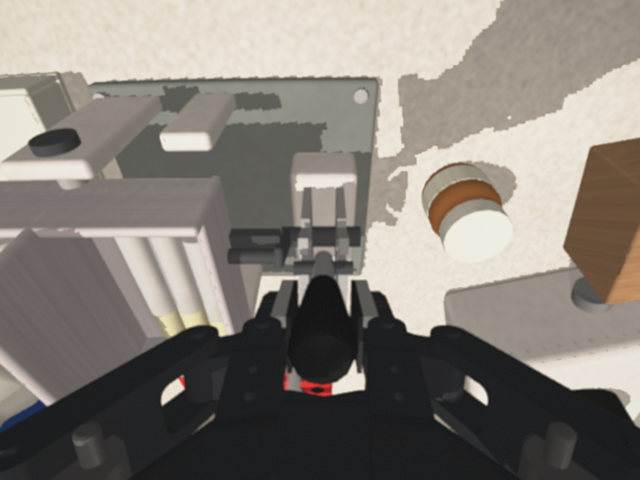

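Emit:
move_arm([
  {"offset":[0,0,-1.5],"delta_rot":[0,0,0]},
  {"offset":[0,8.5,0],"delta_rot":[0.062,0,0]},
  {"offset":[0,8.4,0.3],"delta_rot":[0.062,0,0]},
  {"offset":[0,8.4,0.3],"delta_rot":[0.062,0,0]},
  {"offset":[0,0,0],"delta_rot":[0,0,0]},
])

```text
t: 5.62
eef_pos: [0.5185, 0.2078, 0.1938]
tool_rot: [0.108, 0.763, 0.631, 0.087]
force: [4.3, 1.0, -7.2]
grip_width: 0.0227
```

```bash
cat > sw.py <<'E'
from p import *
import sys
p,r=cur(); st=monitor.observe(); x,y,z=ax(); v=p-bat(0,0); tz=r.as_matrix()[:,2]
print('pos ang',np.degrees(np.arctan2(v@x,v@z)),'s',np.hypot(v@x,v@z),'y',v@y,'tool ang',np.degrees(np.arctan2(-tz@x,-tz@z)),'ftool',r.inv().apply(st['force']).round(1),'w',st['grip_width'],np.round(st['joint_positions'],2))
E
python3 sw.py
```

```text
pos ang -14.962355731009687 s 0.13282073444683085 y -0.0012629049323230881 tool ang -15.941961645088902 ftool [1.8 1.9 8.1] w 0.022717306921530477 [-0.28  0.71 -0.46  1.85  0.92  0.64  0.01]
```

Emit:
move_arm([
  {"offset":[0.5,8.4,-0.2],"delta_rot":[0.063,0,0]},
  {"offset":[0.5,8.4,0],"delta_rot":[0.063,0,0]},
  {"offset":[0,8.4,0.3],"delta_rot":[0.063,0,0]},
  {"offset":[0,8.4,0.3],"delta_rot":[0.063,0,0]},
  {"offset":[0,8.4,0.3],"delta_rot":[0.063,0,0]},
  {"offset":[0,0,0],"delta_rot":[0,0,0]},
])

```text
t: 6.12
eef_pos: [0.5593, 0.2006, 0.1981]
tool_rot: [-0.013, 0.772, 0.636, -0.013]
force: [-1.0, -0.8, -8.2]
grip_width: 0.0228
```

```bash
python3 sw.py
```

```text
pos ang 3.0665985278549255 s 0.13277375680645873 y -0.0007506635324769138 tool ang 2.132473572981285 ftool [-0.9 -0.5  8.3] w 0.022795952869080257 [-0.07  0.88 -0.69  1.42  0.56  1.08  0.51]
```

Emit:
move_arm([
  {"offset":[0.3,8.4,0],"delta_rot":[0.065,0,0]},
  {"offset":[0.3,8.4,0],"delta_rot":[0.065,0,0]},
  {"offset":[0,8.4,0.3],"delta_rot":[0.065,0,0]},
  {"offset":[0,8.4,0.3],"delta_rot":[0.065,0,0]},
  {"offset":[0,8.4,0.3],"delta_rot":[0.065,0,0]},
  {"offset":[0,8.4,0.3],"delta_rot":[0.065,0,0]},
  {"offset":[0,0,0],"delta_rot":[0,0,0]},
])

```text
t: 6.7
eef_pos: [0.6063, 0.1927, 0.1855]
tool_rot: [-0.162, 0.754, 0.621, -0.137]
force: [-3.7, -1.5, -7.3]
grip_width: 0.0229
```

```bash
python3 sw.py;python3 look.py 6 side scene
```

```text
pos ang 24.536052071899892 s 0.1318972666262861 y 0.00024723305911870036 tool ang 24.47579598558145 ftool [-2.1 -0.   8.1] w 0.022901177114023584 [-0.09  1.17 -0.73  0.74  0.39  1.72  0.82]
[0.6063 0.1927 0.1855] [-0.09  1.17 -0.73  0.74  0.39  1.72  0.82] 6.7 [-3.7 -1.5 -7.3] 0.022901177114023584
```

View pics/side6.png

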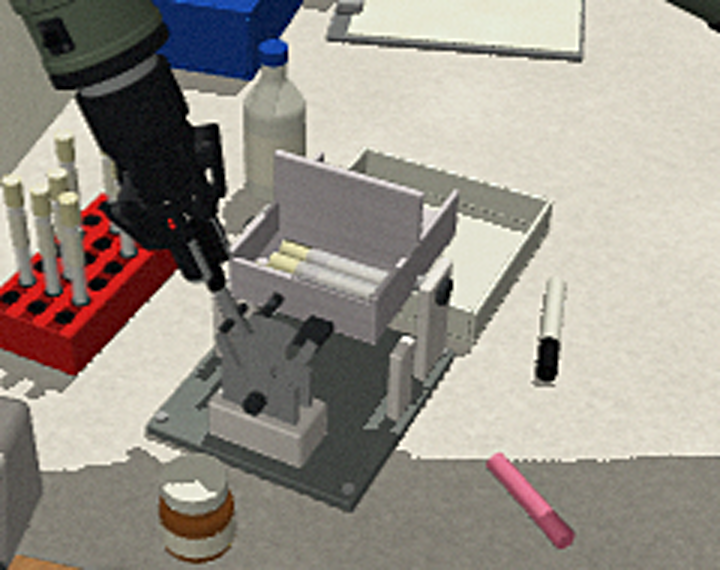

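Emit:
move_arm([
  {"offset":[0,1.2,0],"delta_rot":[0.009,0,0]},
  {"offset":[0,0,4],"delta_rot":[0,0,0]},
  {"offset":[0,0,5],"delta_rot":[0,0,0]},
  {"offset":[0,0,5],"delta_rot":[0,0,0]},
  {"offset":[0,0,3],"delta_rot":[0,0,0]},
  {"offset":[0,0,0],"delta_rot":[0,0,0]},
])

```text
t: 7.3
eef_pos: [0.5988, 0.1946, 0.1729]
tool_rot: [-0.163, 0.753, 0.622, -0.138]
force: [-2.2, -5.3, -3.6]
grip_width: 0.0228
```

```bash
python3 sw.py
```

```text
pos ang 23.657403539638526 s 0.11730767298511857 y 0.0006662339174372722 tool ang 24.595815707955044 ftool [-5.6  0.4  3.8] w 0.022830782768731572 [-0.08  1.17 -0.74  0.8   0.39  1.67  0.8 ]
```

Emit:
move_arm([
  {"offset":[0,0,0],"delta_rot":[0,0,0]},
  {"offset":[0,0,0],"delta_rot":[0,0,0]},
  {"offset":[0,0,0],"delta_rot":[0,0,0]},
  {"offset":[0,0,0],"delta_rot":[0,0,0]},
], gripper=0.1)

```text
t: 7.63
eef_pos: [0.5996, 0.195, 0.1731]
tool_rot: [-0.164, 0.753, 0.622, -0.137]
force: [-0.3, -0.5, -0.6]
grip_width: 0.0474
```

```bash
python3 sw.py;python3 look.py 7 side wrist scene
```

```text
pos ang 23.916777988361282 s 0.11776139321781648 y 0.0012166698514602177 tool ang 24.66729861328969 ftool [-0.6  0.1  0.6] w 0.047436414317894256 [-0.08  1.17 -0.74  0.79  0.39  1.67  0.8 ]
[0.5996 0.195  0.1731] [-0.08  1.17 -0.74  0.79  0.39  1.67  0.8 ] 7.6333 [-0.3 -0.5 -0.6] 0.047436414317894256
```

View pics/side7.png

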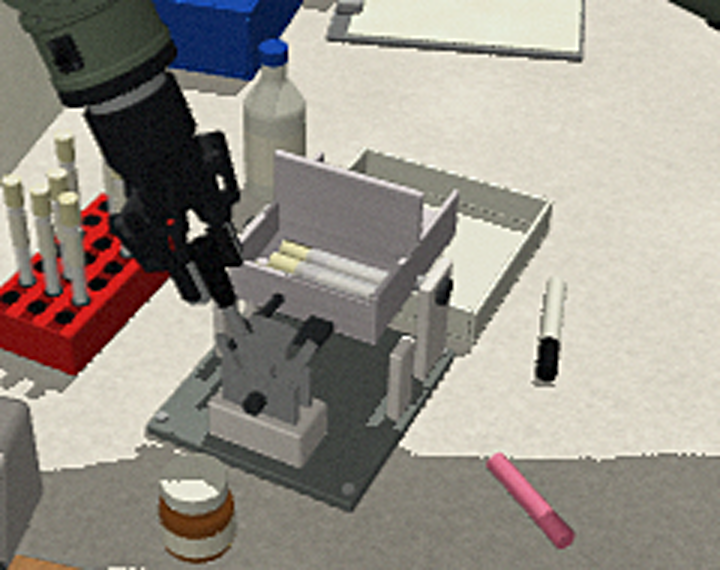

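View pics/wrist7.png

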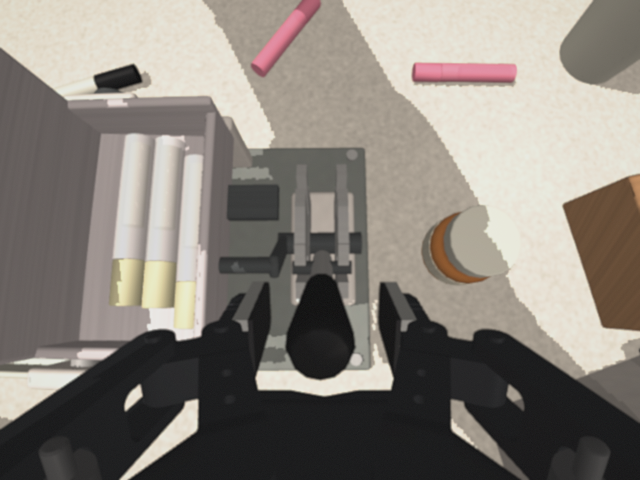

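Emit:
move_arm([
  {"offset":[0,0,-15],"delta_rot":[0,0,0]},
  {"offset":[0,0,-20],"delta_rot":[0,0,0]},
  {"offset":[0,0,-25],"delta_rot":[0,0,0]},
  {"offset":[0,0,-25],"delta_rot":[0,0,0]},
  {"offset":[0,0,-15],"delta_rot":[0,0,0]},
  {"offset":[0,0,0],"delta_rot":[0,0,0]},
])

```text
t: 8.28
eef_pos: [0.6338, 0.1861, 0.2495]
tool_rot: [-0.164, 0.755, 0.619, -0.14]
force: [-0.4, 0.1, -0.3]
grip_width: 0.0467
```

```bash
python3 look.py 8 side scene
python3 - <<'E'
from p import *;import pickle
p,r=cur();rows(p,r,W([0,.06,.285]),tool(0),10)
for n,(x0,y0,k) in {'side':(220,140,3),'scene':(140,130,2.8)}.items():
    f=pickle.load(open(n+'8.pkl','rb')); print(n,((proj(f,[bat(.148,S25),bat(.122,S25),bat(.086,S25),bat(.163,S25)])-[x0,y0])*k).round())
E
```

```text
[0.6338 0.1861 0.2495] [-0.2   1.19 -0.43  0.34  0.17  2.01  0.97] 8.2833 [-0.4  0.1 -0.3] 0.046658458930520154
[{"offset":[-8.5,-8.9,0.2],"delta_rot":[-0.0438,0.0006,-0.0008]},{"offset":[-8.5,-8.9,-0.2],"delta_rot":[-0.0438,0.0006,-0.0008]},{"offset":[-8.5,-8.9,-0.7],"delta_rot":[-0.0438,0.0006,-0.0008]},{"offset":[-8.4,-8.9,-1.0],"delta_rot":[-0.0438,0.0006,-0.0008]},{"offset":[-8.5,-8.8,-1.4],"delta_rot":[-0.0438,0.0006,-0.0008]},{"offset":[-8.5,-8.8,-1.8],"delta_rot":[-0.0438,0.0006,-0.0008]},{"offset":[-8.4,-8.7,-2.2],"delta_rot":[-0.0438,0.0006,-0.0008]},{"offset":[-8.4,-8.5,-2.5],"delta_rot":[-0.0438,0.0006,-0.0008]},{"offset":[-8.5,-8.5,-3.0],"delta_rot":[-0.0438,0.0006,-0.0008]},{"offset":[-8.4,-8.3,-3.3],"delta_rot":[-0.0438,0.0006,-0.0008]}]
side [[193. 239.]
 [207. 267.]
 [225. 304.]
 [186. 223.]]
scene [[614. 239.]
 [606. 250.]
 [595. 263.]
 [618. 233.]]
```

View pics/side8.png

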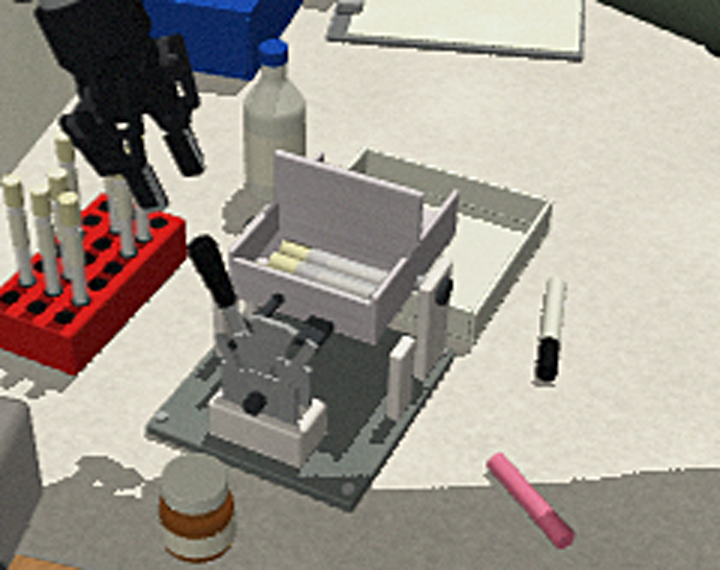

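View pics/scene8.png

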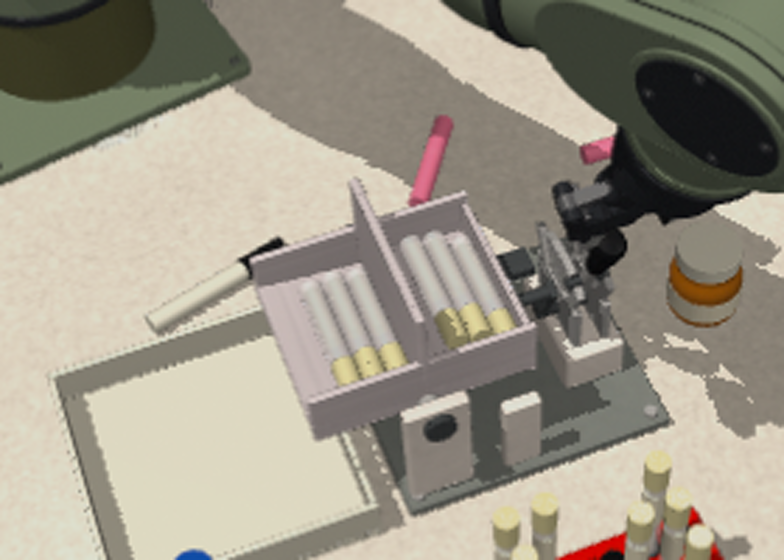

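Emit:
move_arm([
  {"offset":[-8.5,-9,0],"delta_rot":[-0.044,0,0]},
  {"offset":[-8.5,-9,0],"delta_rot":[-0.044,0,0]},
  {"offset":[-8.5,-9,-1],"delta_rot":[-0.044,0,0]},
  {"offset":[-8.5,-9,-1],"delta_rot":[-0.044,0,0]},
  {"offset":[-8.5,-9,-2],"delta_rot":[-0.044,0,0]},
  {"offset":[-8.5,-9,-2],"delta_rot":[-0.044,0,0]},
  {"offset":[-8.5,-9,-2],"delta_rot":[-0.044,0,0]},
  {"offset":[-8.5,-9,-2],"delta_rot":[-0.044,0,0]},
  {"offset":[-8.5,-8,-3],"delta_rot":[-0.044,0,0]},
  {"offset":[-8.5,-8,-3],"delta_rot":[-0.044,0,0]},
], gripper=-1)

```text
t: 9.22
eef_pos: [0.5408, 0.1232, 0.2861]
tool_rot: [-0.004, 0.77, 0.638, -0.007]
force: [0.7, -0.9, -0.8]
grip_width: -0.0001
```

Emit:
move_arm([
  {"offset":[0,0,0],"delta_rot":[0,0,0]},
  {"offset":[0,0,0],"delta_rot":[0,0,0]},
])

```text
t: 9.38
eef_pos: [0.5413, 0.1232, 0.2865]
tool_rot: [-0.004, 0.771, 0.637, -0.008]
force: [0.8, -0.4, 0.5]
grip_width: 0.0003
```

```bash
python3 look.py 9 wrist
python3 - <<'E'
from p import *
p,r=cur();x,y,z=ax();v=p-O;print(v@x,v@y,v@z,r.as_matrix().round(3).tolist())
rows(p,r,W([0,.04,.184]),tool(0),8)
E
```

```text
[0.5413 0.1232 0.2865] [-0.05  0.66 -0.45  1.46  0.3   1.1   0.82] 9.3833 [ 0.8 -0.4  0.5] 0.00030253672723437754
0.004371107247046551 0.06488806202396562 0.2860600647228385 [[0.189, 0.982, -0.019], [0.982, -0.189, -0.003], [-0.006, -0.018, -1.0]]
[{"offset":[-3.0,-0.3,12.8],"delta_rot":[-0.0022,0.0008,-0.0004]},{"offset":[-3.1,-0.3,12.8],"delta_rot":[-0.0022,0.0008,-0.0004]},{"offset":[-3.0,-0.4,12.7],"delta_rot":[-0.0022,0.0008,-0.0004]},{"offset":[-3.1,-0.4,12.8],"delta_rot":[-0.0022,0.0008,-0.0004]},{"offset":[-3.1,-0.4,12.8],"delta_rot":[-0.0022,0.0008,-0.0004]},{"offset":[-3.0,-0.5,12.8],"delta_rot":[-0.0022,0.0008,-0.0004]},{"offset":[-3.1,-0.5,12.7],"delta_rot":[-0.0022,0.0008,-0.0004]},{"offset":[-3.1,-0.5,12.8],"delta_rot":[-0.0022,0.0008,-0.0004]}]
```

View pics/wrist9.png

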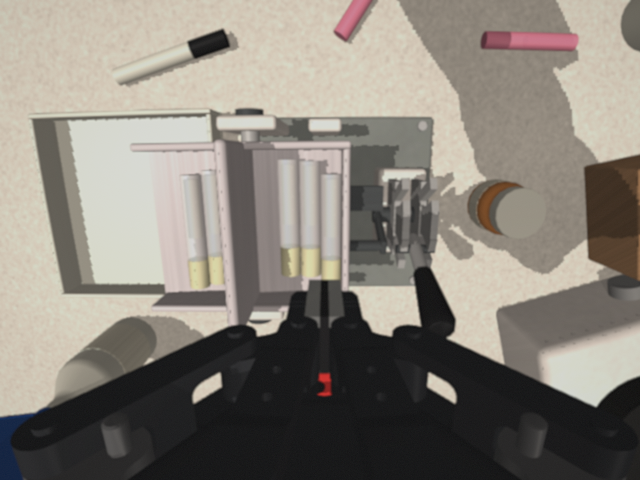

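```bash
cat >> p.py <<'E'
def tool2(th=0):
    "tool x=+tipper x, tool y=-tipper y, down"
    x,y,z=ax(); return R.from_matrix(np.stack([x,-y,-z],1))
E
python3 - <<'E'
from p import *
p,r=cur()
p,r=rows(p,r,W([0,.045,.26]),tool2(),14)
E
```

```text
[{"offset":[-1.4,-0.3,1.9],"delta_rot":[-0.0006,0.0013,0.112]},{"offset":[-1.4,-0.1,1.8],"delta_rot":[-0.0006,0.0013,0.112]},{"offset":[-1.5,0.1,1.9],"delta_rot":[-0.0006,0.0013,0.112]},{"offset":[-1.4,0.2,1.9],"delta_rot":[-0.0006,0.0013,0.112]},{"offset":[-1.4,0.3,1.9],"delta_rot":[-0.0006,0.0013,0.112]},{"offset":[-1.4,0.5,1.8],"delta_rot":[-0.0006,0.0013,0.112]},{"offset":[-1.3,0.7,1.9],"delta_rot":[-0.0006,0.0013,0.112]},{"offset":[-1.2,0.8,1.9],"delta_rot":[-0.0006,0.0013,0.112]},{"offset":[-1.1,0.9,1.8],"delta_rot":[-0.0006,0.0013,0.112]},{"offset":[-1.0,1.1,1.9],"delta_rot":[-0.0006,0.0013,0.112]}]
[{"offset":[-0.9,1.1,1.8],"delta_rot":[-0.0006,0.0013,0.112]},{"offset":[-0.7,1.3,1.9],"delta_rot":[-0.0006,0.0013,0.112]},{"offset":[-0.6,1.3,1.9],"delta_rot":[-0.0006,0.0013,0.112]},{"offset":[-0.5,1.4,1.8],"delta_rot":[-0.0006,0.0013,0.112]}]
```

Emit:
move_arm([
  {"offset":[-1.4,-0.3,1.9],"delta_rot":[0,0.001,0.112]},
  {"offset":[-1.4,-0.1,1.9],"delta_rot":[0,0.001,0.112]},
  {"offset":[-1.4,0.1,1.9],"delta_rot":[0,0.001,0.112]},
  {"offset":[-1.4,0.2,1.9],"delta_rot":[0,0.001,0.112]},
  {"offset":[-1.4,0.3,1.9],"delta_rot":[0,0.001,0.112]},
  {"offset":[-1.4,0.5,1.9],"delta_rot":[0,0.001,0.112]},
  {"offset":[-1.3,0.7,1.9],"delta_rot":[0,0.001,0.112]},
  {"offset":[-1.2,0.8,1.9],"delta_rot":[0,0.001,0.112]},
  {"offset":[-1.1,0.9,1.9],"delta_rot":[0,0.001,0.112]},
  {"offset":[-1,1,1.9],"delta_rot":[0,0.001,0.112]},
])

```text
t: 10.27
eef_pos: [0.5364, 0.1099, 0.2662]
tool_rot: [-0.003, 0.992, 0.127, -0.007]
force: [-0.4, 0.1, -0.0]
grip_width: 0.0001
```

Emit:
move_arm([
  {"offset":[-1,1,2],"delta_rot":[0,0.001,0.112]},
  {"offset":[-1,1,2],"delta_rot":[0,0.001,0.112]},
  {"offset":[0,1,2],"delta_rot":[0,0.001,0.112]},
  {"offset":[0,1,2],"delta_rot":[0,0.001,0.112]},
  {"offset":[0,0,0],"delta_rot":[0,0,0]},
  {"offset":[0,0,0],"delta_rot":[0,0,0]},
])

```text
t: 10.77
eef_pos: [0.5347, 0.1055, 0.2585]
tool_rot: [-0.001, 0.996, -0.093, -0.005]
force: [-0.1, -0.2, -0.7]
grip_width: 0.0004
```

```bash
python3 look.py 10 wrist
python3 - <<'E'
from p import *
p,r=cur();x,y,z=ax();v=p-O;print(v@x,v@y,v@z,r.as_matrix().round(3).tolist())
rows(p,r,W([0,.038,.179]),tool2(),6)
E
```

```text
[0.5347 0.1055 0.2585] [-0.26  0.65  0.02  1.57 -0.02  0.93 -0.42] 10.7667 [-0.1 -0.2 -0.7] 0.00039693976219668794
0.0006759030506007025 0.046100289214691746 0.2586831156295208 [[0.983, -0.184, -0.009], [-0.184, -0.983, 0.004], [-0.01, -0.002, -1.0]]
[{"offset":[0.0,1.4,13.3],"delta_rot":[-0.0003,0.0016,0.0003]},{"offset":[0.0,1.3,13.3],"delta_rot":[-0.0003,0.0016,0.0003]},{"offset":[-0.0,1.4,13.2],"delta_rot":[-0.0003,0.0016,0.0003]},{"offset":[-0.1,1.4,13.3],"delta_rot":[-0.0003,0.0016,0.0003]},{"offset":[-0.0,1.3,13.3],"delta_rot":[-0.0003,0.0016,0.0003]},{"offset":[-0.1,1.4,13.3],"delta_rot":[-0.0003,0.0016,0.0003]}]
```

View pics/wrist10.png

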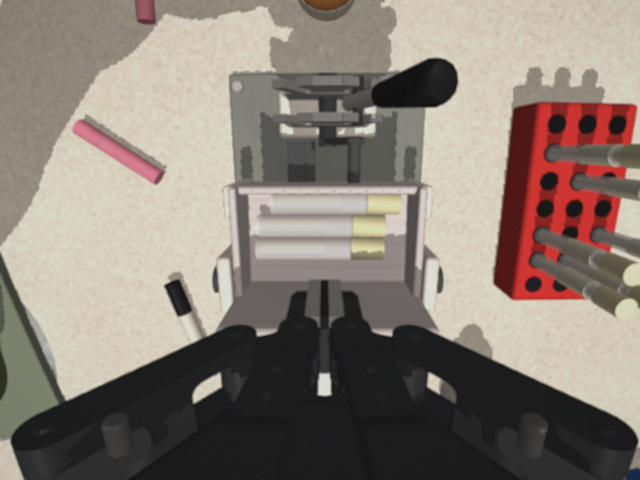

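Emit:
move_arm([
  {"offset":[0,1,13],"delta_rot":[0,0.001,0]},
  {"offset":[0,1,13],"delta_rot":[0,0.001,0]},
  {"offset":[0,1,13],"delta_rot":[0,0.001,0]},
  {"offset":[0,1,13],"delta_rot":[0,0.001,0]},
  {"offset":[0,1,13],"delta_rot":[0,0.001,0]},
  {"offset":[0,1,14],"delta_rot":[0,0.001,0]},
  {"offset":[0,0,0],"delta_rot":[0,0,0]},
])

```text
t: 11.4
eef_pos: [0.5324, 0.0991, 0.1781]
tool_rot: [-0.001, 0.996, -0.094, -0.003]
force: [-0.3, 0.3, -0.8]
grip_width: -0.0
```

```bash
cat > tp.py <<'E'
from p import *
p,r=cur();x,y,z=ax();v=p-O;print((v@x).round(4),(v@y).round(4),(v@z).round(4),'ftool',r.inv().apply(monitor.observe()['force']).round(1))
E
python3 tp.py; python3 look.py 11 side
```

```text
-0.0005 0.0395 0.1781 ftool [-0.4 -0.2  0.8]
[0.5324 0.0991 0.1781] [-0.25  0.75  0.01  1.69 -0.02  0.71 -0.41] 11.4 [-0.3  0.3 -0.8] -1.8838540248745227e-05
```

View pics/side11.png

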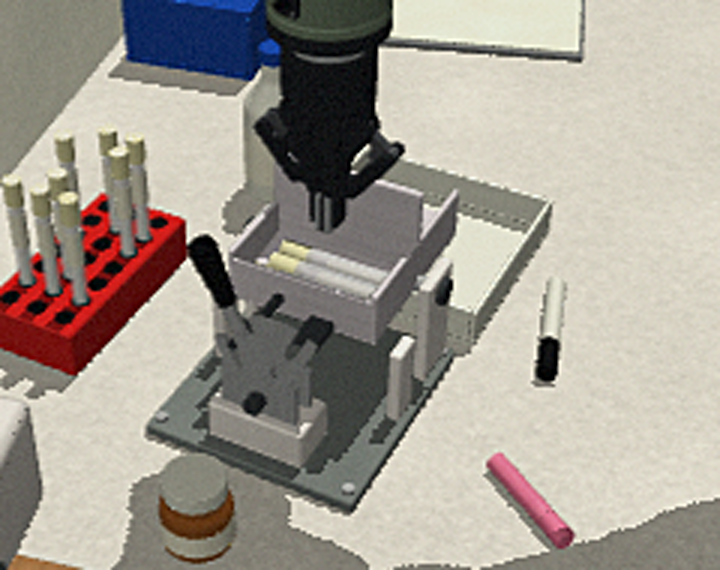

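Emit:
move_arm([
  {"offset":[0,7,0],"delta_rot":[0,0,0]},
  {"offset":[0,7,0],"delta_rot":[0,0,0]},
  {"offset":[0,5,0],"delta_rot":[0,0,0]},
  {"offset":[0,3,0],"delta_rot":[0,0,0]},
  {"offset":[0,3,0],"delta_rot":[0,0,0]},
  {"offset":[0,3,0],"delta_rot":[0,0,0]},
  {"offset":[0,3,0],"delta_rot":[0,0,0]},
])

```text
t: 12.03
eef_pos: [0.5276, 0.069, 0.1804]
tool_rot: [-0.002, 0.995, -0.095, -0.001]
force: [1.2, 3.7, 3.8]
grip_width: 0.0001
```

```bash
python3 tp.py; python3 look.py 12 side
```

```text
0.0004 0.009 0.1804 ftool [ 0.5 -3.8 -3.8]
[0.5276 0.069  0.1804] [-0.19  0.73  0.01  1.73 -0.01  0.68 -0.37] 12.0333 [1.2 3.7 3.8] 0.00011328519476365702
```

View pics/side12.png

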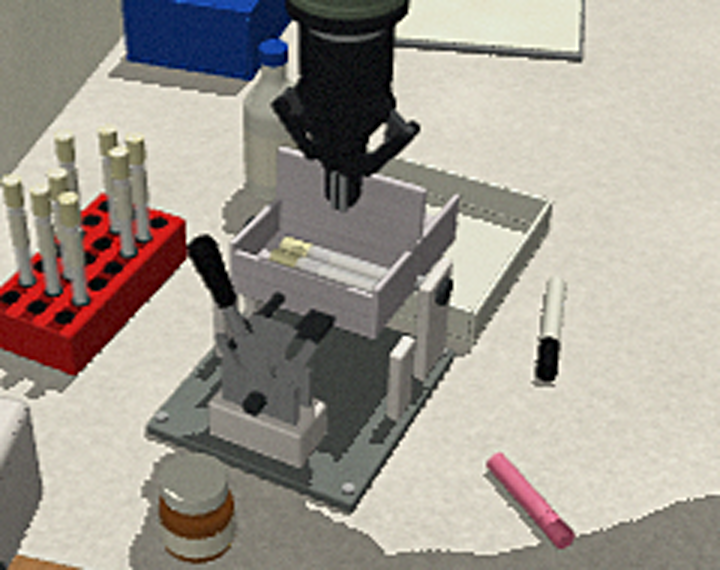

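Emit:
move_arm([
  {"offset":[0,3.5,0.4],"delta_rot":[0,0,0]},
  {"offset":[0,3.5,0.4],"delta_rot":[0,0,0]},
  {"offset":[0,3.5,0.4],"delta_rot":[0,0,0]},
  {"offset":[0,3.5,0.4],"delta_rot":[0,0,0]},
  {"offset":[0,3.5,0.4],"delta_rot":[0,0,0]},
  {"offset":[0,3.5,0.4],"delta_rot":[0,0,0]},
  {"offset":[0,3,0.4],"delta_rot":[0,0,0]},
  {"offset":[0,0,0],"delta_rot":[0,0,0]},
  {"offset":[0,0,0],"delta_rot":[0,0,0]},
])

```text
t: 12.83
eef_pos: [0.5225, 0.0451, 0.177]
tool_rot: [-0.001, 0.995, -0.096, -0.002]
force: [0.1, 5.6, 0.6]
grip_width: -0.0
```

```bash
python3 tp.py; python3 look.py 13 side scene
```

```text
-0.0001 -0.0154 0.177 ftool [-0.9 -5.5 -0.6]
[0.5225 0.0451 0.177 ] [-0.15  0.73  0.    1.75 -0.01  0.66 -0.33] 12.8333 [0.1 5.6 0.6] -4.333315686384043e-05
```

View pics/side13.png

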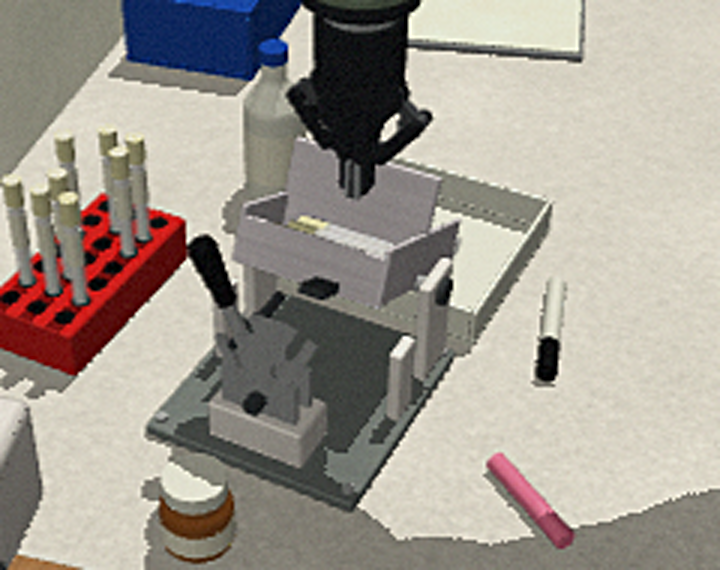

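View pics/scene13.png

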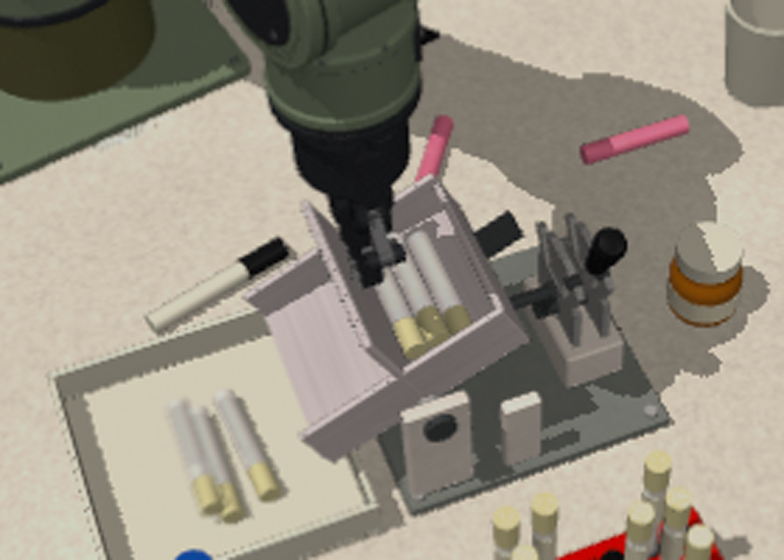

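Emit:
move_arm([
  {"offset":[0,-3,0],"delta_rot":[0,0,0]},
  {"offset":[0,-3,0],"delta_rot":[0,0,0]},
  {"offset":[0,-3,0],"delta_rot":[0,0,0]},
  {"offset":[0,-3,0],"delta_rot":[0,0,0]},
  {"offset":[0,-3,0],"delta_rot":[0,0,0]},
  {"offset":[0,-3,0],"delta_rot":[0,0,0]},
  {"offset":[0,-3,0],"delta_rot":[0,0,0]},
  {"offset":[0,-3,0],"delta_rot":[0,0,0]},
  {"offset":[0,-3,0],"delta_rot":[0,0,0]},
  {"offset":[0,-3,0],"delta_rot":[0,0,0]},
])

```text
t: 13.77
eef_pos: [0.5284, 0.0748, 0.1772]
tool_rot: [-0.001, 0.995, -0.095, -0.001]
force: [-0.9, 0.3, -0.2]
grip_width: 0.0
```

Emit:
move_arm([
  {"offset":[0,-4,0],"delta_rot":[0,0,0]},
  {"offset":[0,-6,0],"delta_rot":[0,0,0]},
  {"offset":[0,-8,0],"delta_rot":[0,0,0]},
  {"offset":[0,-5,0],"delta_rot":[0,0,0]},
  {"offset":[0,0,-15],"delta_rot":[0,0,0]},
  {"offset":[0,0,-30],"delta_rot":[0,0,0]},
  {"offset":[0,0,-35],"delta_rot":[0,0,0]},
  {"offset":[0,0,-35],"delta_rot":[0,0,0]},
  {"offset":[0,0,-15],"delta_rot":[0,0,0]},
  {"offset":[0,0,0],"delta_rot":[0,0,0]},
])

```text
t: 14.6
eef_pos: [0.534, 0.0973, 0.3107]
tool_rot: [-0.002, 0.995, -0.095, 0.001]
force: [-0.1, 0.5, 0.6]
grip_width: 0.0
```

```bash
python3 tp.py; python3 look.py 14 side scene wrist
```

```text
0.0014 0.0381 0.3107 ftool [-0.2 -0.4 -0.6]
[0.534  0.0973 0.3107] [-0.25  0.59  0.03  1.5  -0.02  1.06 -0.41] 14.6 [-0.1  0.5  0.6] 2.0853091378765044e-06
```

View pics/side14.png

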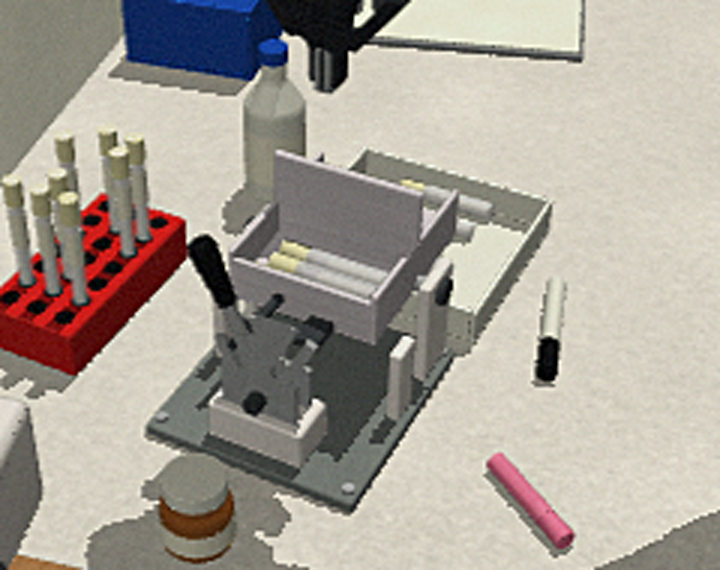

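View pics/scene14.png

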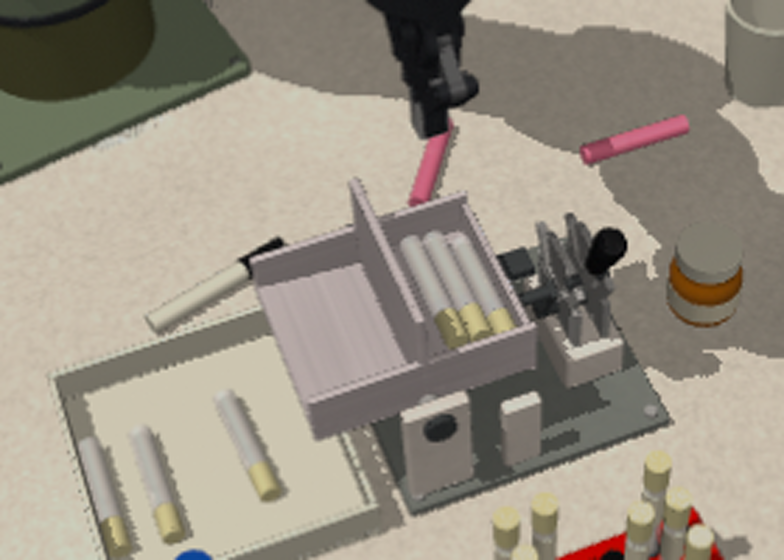

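View pics/wrist14.png

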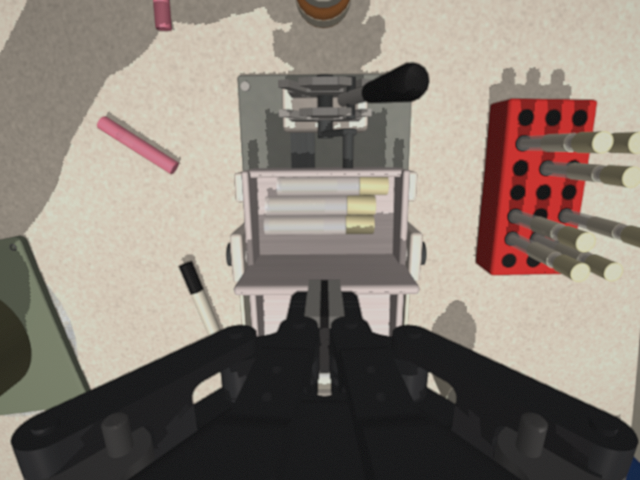

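Emit:
move_arm([
  {"offset":[0,0,-10],"delta_rot":[0,0,0]},
  {"offset":[0,0,0],"delta_rot":[0,0,0]},
  {"offset":[0,0,0],"delta_rot":[0,0,0]},
  {"offset":[0,0,0],"delta_rot":[0,0,0]},
  {"offset":[0,0,0],"delta_rot":[0,0,0]},
  {"offset":[0,0,0],"delta_rot":[0,0,0]},
  {"offset":[0,0,0],"delta_rot":[0,0,0]},
  {"offset":[0,0,0],"delta_rot":[0,0,0]},
  {"offset":[0,0,0],"delta_rot":[0,0,0]},
  {"offset":[0,0,0],"delta_rot":[0,0,0]},
])

```text
t: 15.58
eef_pos: [0.5331, 0.0968, 0.3174]
tool_rot: [-0.001, 0.995, -0.095, -0.001]
force: [0.6, -0.2, -0.6]
grip_width: 0.0001
```

```bash
python3 look.py 15 scene
python3 - <<'E'
import cv2,pickle
f=pickle.load(open('scene15.pkl','rb'));cv2.imwrite('pics/full15.png',f['img'])
E
```

```text
[0.5331 0.0968 0.3174] [-0.25  0.58  0.03  1.48 -0.02  1.08 -0.41] 15.5833 [ 0.6 -0.2 -0.6] 0.00014801479168203224
```

View pics/full15.png

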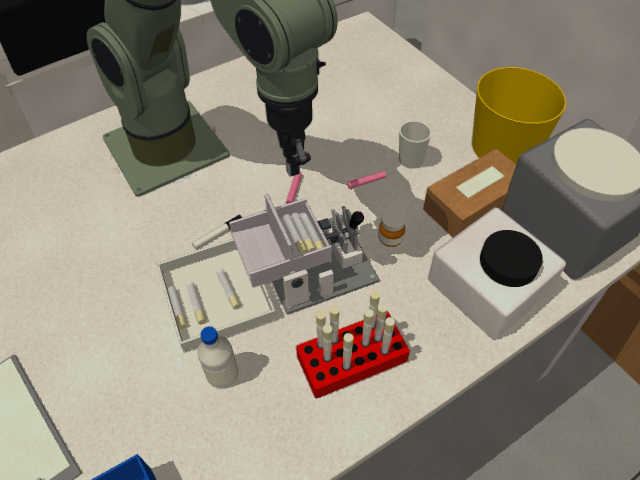

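The full view shows three tubes in the tray (px about 178,305; 194,300; 229,290) and three in the walled bay (about 303,232). The tote is level, the bat is in the released notch (357,218), and the bystanders have not moved.

```bash
python3 -c "
from plant import bot; print(bot.job_done())"
```

```text
the job is handed in; nothing more can be done
None
```

The job is done and handed in at about 15.6 s. All three tubes of the open-sided bay are in the tray, and the three of the walled bay are still in theirs.

- **Bat:** I gripped it, drew it out about 18 mm, and swung it from −25° to +25°. I lowered it to within about 2 mm of home and let it go. In the side and scene pictures its head then lay close to where a fully home bat in the released notch should appear.
- **Tipping:** I pushed the divider's toggle-side face with the closed fingers to about 0.4 rad, worked out from the finger position. I then drew back slowly, and the tote followed back to level.
- **Last checks:** The final pictures show the tote level, with the divider corner at its earlier pixel position. The spray bottle, jar, cup and decoys are where they started, and the gripper is clear, about 100 mm above the divider.
- **Forces and disagreements:** The highest wrist force I read was about 11 N, when the grip closed. No check failed. The only mismatch was the measured hand position just before release: it put the bat at about 23.7°, against the expected 25°.

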